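# Refit the paper feeder's drive gear and hold it pressed home

### The arm

A 7-joint arm with a two-finger parallel gripper is mounted at the origin on the work surface; the furniture and walls round the work are solid. World frame = base frame: x ahead of the robot, y to its left, z up, the work surface at z = 0. Lengths are in m, angles in rad, forces in N, time in s.
With the tool pointing down it reaches from about 0.35 to 0.9 m from the base axis. Payload 8.1 kg.
Tool frame: the origin (TCP) lies midway between the tips of the shut fingers; the grasp point (between the pads) lies 19 mm behind it; z points along the fingers, y is the direction in which the jaws open and shut (so a half turn about z gives the same grasp; the last joint's range is limited). The gripper opens to 92 mm and grips with 3 to 60 N. Pads are 19 mm wide; open, the fingers measure 130 mm over their backs; the gripper's body (75 mm by 190 mm) begins 47 mm behind the grasp point.
Start: joints at [1.241, 0.434, 0.025, 1.573, -0.012, 1.134, -0.075], TCP at [0.141, -0.609, 0.191] pointing down, gripper open.
Joint ranges: [-2.62, 2.62], [-0.44, 2.09], [-1.27, 1.32], [0.08, 2.57], [-1.32, 4.46], [0.12, 2], [-2.74, 2.74]. Speed limits (rad/s): [2.22, 2.22, 3.01, 3.01, 3.14, 3.14, 3.14].

### API

Orientations are given as a rotation vector (axis times angle).
In Python, from cell import monitor, get_image, get_calibration, workorder, look_for, masks_of gives the robot as it stands.
- The arm moves only by the shell command python3 -m crank 'ROWS' [FORCE]. ROWS is JSON, a list of rows, each a list of 3 entries, a list of its own where there are three numbers: the shift along the tool's x, y, z in cm, then the turn about the tool's z in degrees, then the closure in counts, from 0 (fully open) to 255 (shut). A call has 1 to 5 rows; each row shifts and turns the commanded pose from where the row before left it, along the tool's axes as they then stand; what a row does not reach is not made up. A row lasts 1/10 s, in which the tool goes at most 50 mm and 8.59 degrees, less where a joint would pass 70% of its speed; a pose out of reach is approached as far as the arm can. A call with a gripper value outside its range is refused whole. The fingers move at their own pace and stop on an object; FORCE is the grip in N (left out, the last holds). Time passes only in rows, so rows that do not move let the fingers close. It gives the time, the measured TCP pose, the force and the opening at its end, in the units of the state.
- monitor.observe(): the state, without advancing time (a new reading comes with each control period).
- get_image(name): name is "side" or "top" or "wrist"; returns (picture, depth): 400x640x3 uint8, red, green, blue; 400x640 float32, m along the optical axis (not along the pixel's ray), 0 where there is no reading.
- get_calibration(name): a dict with "fx", "fy", "cx", "cy" (pixels), "R" (3x3) and "t" (3): a world point X has camera coordinates R X + t. Camera axes: x right, y down, z forward; pixel columns grow to the right and rows downward; lengths in m; the calibration is good to about 2 mm. A picture is of the moment at which its call begins: read the wrist's pose just before it. get_calibration takes no time and is no camera call; for the wrist camera it gives the pose at the moment of the call.
- workorder.sign_off(): hands the job in, once; it reports no verdict.
Trained networks look in the newest picture that a camera, given by its name, has taken for a name from the list of things; names that differ only in an ending like _2 or _b are one class to them, and where a whole thing is asked for, a point or a joint stands for the part that bears it (a point fixed in the world has none). Each returns a list of dicts, best first, with "score" (0 to 1); they miss things now and then, are a little off and sometimes report something else, mostly with a low value. They report only what shows in the picture. A call takes as long as a camera call. They do not tell look-alikes from the thing itself.
- look_for(label, camera): "location" ([x, y, z] in m, in world coordinates, good to about 4 mm: the middle of the surface that is visible of it).
- masks_of(label, camera): "region" (400x640 bool, what is visible of it).
The state is a dict: "clock": time; "joints": joint angles; "dq": joint speeds; "joint_efforts": joint torques, N m; "position": TCP position; "ee_rot": TCP orientation; "force": force on the tool from outside, world axes, zero at the start; "ft_torque": the same for the moment, N m; "width": opening from 0.0 (shut) to 1.0 (fully open).
Only numpy, scipy, OpenCV 4.12 (cv2) and the standard library are available. Lean on these libraries where they do the work, as an engineer would, in place of code of your own. Each camera call takes 0.05 s, during which the arm holds its last target.

### The job

The paper feeder on the packing bench needs its blue drive gear back. Lift the blue gear by the finger bar on its top, turn it until its cross-shaped bore meshes with the feeder's cross-shaped drive shaft, slide it down the shaft and press it fully home against the spring plate. Finish still gripping the finger bar and still pressing the gear home, as it springs up again if you stop, and leave the orange gear and everything else where it stands.

Things in the scene. Friction and masses are not known exactly. Their poses are not given: they have to be found in the camera images.
- blue_gear: Blue drive gear, loose, 100 to 210 g, right way up: toothed disc 80 mm across, 14 thick; hub 44 mm across up to 28 mm; finger bar on top; 62 mm high in all. Origin: centre of underside, z up. Cross-shaped bore from below, 24 mm deep: slots 9 mm wide, 27 long, one along its x (along the bar), one along its y; it meshes in four ways a quarter turn apart, with 1 mm play each side.
- blue_gear_bar (a point): Grip point in the blue gear's finger bar, on its axis, 50 mm above the underside; axes as the gear's. Bar 40 mm long (x), 14 mm thick (y: pinch across this), from 28 to 62 mm above the underside; below it the hub widens, so fingertips must stay above 28 mm.
- feeder: Paper feeder: grey housing 110 x 110 mm, 60 mm high, fixed, with paper rollers on its -x side and a black motor cover, 46 mm high, reaching to 108 mm on its +x side. Origin on the bench top under the shaft axis; z up. Turned by up to 0.6 rad.
- shaft_top (a point): Top centre of the steel drive shaft, 88 mm above the bench, mid-way on the housing. The shaft is an upright cross (four splines): ribs 7 mm thick, 24 mm over the tips, rounded on top, standing 28 mm above the housing. Site x and y lie along the two ribs, z up. Its turned position varies, independently of the housing; a brake (0.25 N m) holds it.
- plate (a joint): Travel (m) of the sprung brass thrust plate, a ring 58 mm across round the shaft: 0 at rest, its top 72 mm above the bench (16 mm below the shaft's top); 0.008 pressed down to its stop (gear fully home, underside 64 mm above the bench). 5 N start it, 10 N bring it to the stop; the gear's weight alone does not move it.
- orange_gear_bar (a point): Spare orange gear, loose: disc 68 mm across, otherwise of the same form and height as the blue one; the point lies in its finger bar 50 mm above its underside. Not to be used or moved. The two gears may lie in each other's place.
- egg_cup_mid (a point): Centre of a white egg cup, 49 mm across and 62 mm high, loose; to be left alone.
- tape_mid (a point): Centre of a roll of grey tape lying flat, 100 mm across and 48 mm high, loose; to be left alone.
- tags_mid (a point): Centre of a buff block of luggage tags lying flat at the back, 95 x 48 x 19 mm, loose; to be left alone.
Not all that is in view belongs to the job. Several things look just like the blue_gear: the one meant starts farthest from the robot's base. Leave any green look-alike of the feeder alone.

How it is judged:
On the way, in this order (a step that is already met when the one before it is completed fails the run):
1. the blue gear is lifted off the bench (height (world z) of blue_gear above 0.05 m and contact force between the fingers and blue_gear above 1 N), for 0.1 s.
2. the blue gear is meshed with the shaft, slid at least 8 mm down over its top (horizontal distance between blue_gear and shaft_top below 0.0035 m and angle between blue_gear's own z axis and vertical below 0.1 rad and (angle between the x axis of blue_gear and the x axis of shaft_top, either way round below 0.14 rad or angle between the x axis of blue_gear and the y axis of shaft_top, either way round below 0.14 rad) and z of blue_gear in the frame of feeder below 0.08 m), for 0.05 s.
3. the gear is pressed home (horizontal distance between blue_gear and shaft_top below 0.0035 m and angle between blue_gear's own z axis and vertical below 0.1 rad and (angle between the x axis of blue_gear and the x axis of shaft_top, either way round below 0.14 rad or angle between the x axis of blue_gear and the y axis of shaft_top, either way round below 0.14 rad) and value of joint plate above 0.006 m and z of blue_gear in the frame of feeder below 0.0675 m and contact force between the fingers and blue_gear above 3 N and distance between the grasp point and blue_gear_bar below 0.028 m), for 0.3 s.
At the end, for the whole second after the job is handed in: The blue gear sits meshed on the feeder's shaft (centred within 3.5 mm, upright, a slot along a rib within 0.14 rad), pressed home within 2 mm of the spring plate's stop, with the gripper still gripping its finger bar and pressing (all of step 3); the arm keeps its last pose, push and grip.
It fails at once if the orange gear is shifted by more than 20 mm (distance of orange_gear_bar from where it was at the start of the episode above 0.02 m).
It fails at once if the egg cup is shifted by more than 20 mm (distance of egg_cup_mid from where it was at the start of the episode above 0.02 m).
It fails at once if the roll of tape is shifted by more than 20 mm (distance of tape_mid from where it was at the start of the episode above 0.02 m).
It fails at once if the block of tags is shifted by more than 20 mm (distance of tags_mid from where it was at the start of the episode above 0.02 m).
It also fails if it takes over 38 s, if anything falls off the work surface, if the arm or the gripper's body presses on something with over 40 N, if the wrist force passes 120 N, or if a joint passes its speed limit or range.

## Working session

There is one attempt and no reset: what is moved stays moved. The work goes in short steps, Python scripts to look and compute and a shell command to move; the robot and the scene stay as the last step left them, time stands still between calls to the robot, and variables do not carry over. Pictures are saved under pics/ and viewed, and the job is handed in when it is done.

```bash
ls; mkdir -p pics; python3 - <<'E'
from cell import monitor,get_image,get_calibration
import cv2
s=monitor.observe();print(s)
for n in("side","top","wrist"):
    p,d=get_image(n);cv2.imwrite(f"pics/{n}0.png",p[:,:,::-1]);c=get_calibration(n);print(n,c)
E
```

```text
pics
{'clock': 0.0, 'joints': array([ 1.24142775,  0.43520855,  0.02498452,  1.57409977, -0.01159964,
        1.13398656, -0.07511508]), 'dq': array([-0.00075129, -0.00126021, -0.00066189, -0.0006242 , -0.00014649,
       -0.00065487,  0.00150246]), 'joint_efforts': array([-6.27362642e-04, -6.67861748e+01,  9.84819755e-01, -3.14452708e+01,
       -6.04838971e-02,  4.30455117e-02,  1.94097893e-04]), 'position': array([ 0.14032437, -0.60846457,  0.19035308]), 'ee_rot': array([-3.11992302e+00, -3.55123535e-01,  5.03816962e-04]), 'force': array([-0.23002282, -0.12759778, -0.44502776]), 'ft_torque': array([ 0.01981628,  0.02346147, -0.01368128]), 'width': 0.9990907702925287}
side {'fx': 458.3996015406659, 'fy': 458.3996015406659, 'cx': 319.87231558275727, 'cy': 187.08481531227565, 'R': array([[-0.97986871, -0.19963805,  0.0013992 ],
       [-0.12754749,  0.62060949, -0.77367661],
       [ 0.15358694, -0.75827997, -0.63357915]]), 't': array([0.48114789, 0.12054172, 1.10120638])}
top {'fx': 362.58927994605716, 'fy': 362.58927994605716, 'cx': 319.28267602870824, 'cy': 193.81533760967054, 'R': array([[-0.0083445 , -0.99995995,  0.00323678],
       [-0.99890304,  0.00818645, -0.04610535],
       [ 0.04607701, -0.00361795, -0.99893134]]), 't': array([0.00750546, 0.46570274, 1.19543112])}
wrist {'fx': 285.5895436339898, 'fy': 285.5895436339898, 'cx': 320.62383552421664, 'cy': 196.59159728801453, 'R': array([[ 2.24146128e-01, -9.74555304e-01, -6.87950843e-04],
       [-9.30643789e-01, -2.14255955e-01,  2.96642079e-01],
       [-2.89241509e-01, -6.58509362e-02, -9.54988484e-01]]), 't': array([-0.62276131, -0.03746582,  0.39011554])}
```

View pics/top0.png

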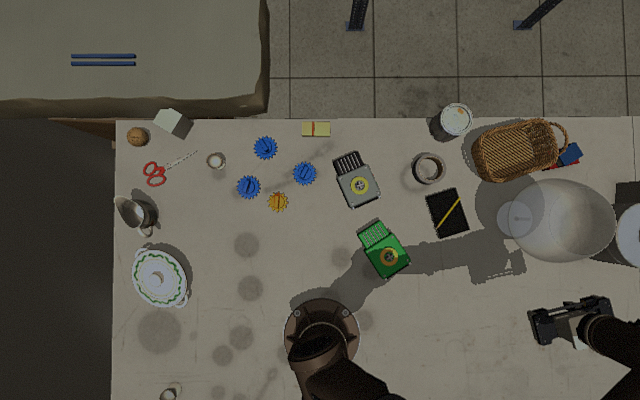

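View pics/side0.png

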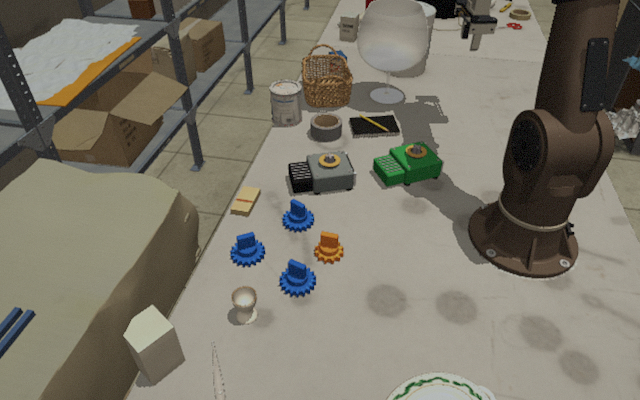

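View pics/wrist0.png

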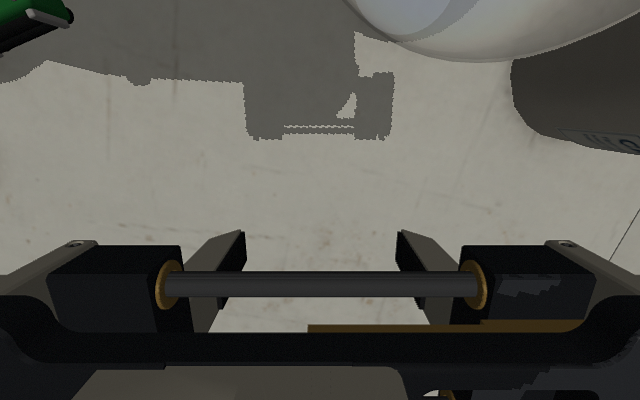

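The top view shows three blue gears at (265,147), (304,173) and (248,187), and the orange gear at (277,201). The grey feeder is at (358,184), and the green look-alike at (387,250). The gear at (265,147) looks farthest from the base at about (321,335). I'll measure to confirm that.

```bash
cat > h.py <<'E'
import numpy as np,cv2
from cell import monitor,get_image,get_calibration,look_for,masks_of
from scipy.spatial.transform import Rotation as Ro
def cloud(d,c):
    v,u=np.mgrid[0:400,0:640]
    P=np.stack([(u-c['cx'])/c['fx']*d,(v-c['cy'])/c['fy']*d,d],-1)
    W=(P-c['t'])@c['R']
    W[d<=0]=np.nan
    return W
def proj(X,c):
    p=c['R']@np.asarray(X)+c['t'];return c['fx']*p[0]/p[2]+c['cx'],c['fy']*p[1]/p[2]+c['cy']
E
python3 - <<'E'
from h import *
C={}
for n in("top","side"):
    p,d=get_image(n);C[n]=(p,d,cloud(d,get_calibration(n)))
    for l in("blue_gear","feeder","shaft_top","orange_gear_bar"):
        for r in look_for(l,n): print(n,l,round(r['score'],2),np.round(r['location'],3),np.round(np.hypot(*r['location'][:2]),3))
p,d,W=C["top"]
hsv=cv2.cvtColor(p,cv2.COLOR_RGB2HSV)
for n in C:
  p,d,W=C[n];hsv=cv2.cvtColor(p,cv2.COLOR_RGB2HSV)
  m=((hsv[...,0]>100)&(hsv[...,0]<125)&(hsv[...,1]>130)).astype(np.uint8)
  k,L,S,ce=cv2.connectedComponentsWithStats(m)
  for i in range(1,k):
    if S[i,4]<60: continue
    w=W[L==i]; 
    b=w[(w[:,2]>.05)&(w[:,2]<.07)]
    if len(b)<5: continue
    r=cv2.minAreaRect((b[:,:2]*1000).astype(np.float32))
    e=np.linalg.eigh(np.cov(b[:,:2].T))[1][:,1]
    print(n,ce[i],S[i,4],'max z',np.nanmax(w[:,2]).round(3),'bar',len(b),b.mean(0).round(4),r,np.degrees(np.arctan2(e[1],e[0])).round(1))
crop=C["top"][0][120:230,215:420]
cv2.imwrite("pics/crop_t.png",cv2.resize(crop,None,fx=3.9,fy=3.9,interpolation=cv2.INTER_CUBIC)[:,:,::-1])
crop=C["side"][0][140:300,220:370]
cv2.imwrite("pics/crop_s.png",cv2.resize(crop,None,fx=3.7,fy=3.7,interpolation=cv2.INTER_CUBIC)[:,:,::-1])
# tall obstacles map
W=C["side"][2]
for n in C:
  W=C[n][2]
  ok=(W[...,2]>.1)&(W[...,2]<.6)&(W[...,0]>0)&(W[...,0]<.8)&(W[...,1]>-.9)&(W[...,1]<.5)
  for y0 in np.arange(-.9,.5,.1):
    s=ok&(W[...,1]>=y0)&(W[...,1]<y0+.1)
    if s.sum()>5: print(n,'y',round(y0,1),'x',W[s][:,0].min().round(2),W[s][:,0].max().round(2),'z',W[s][:,2].max().round(2))
E
```

```text
top blue_gear 0.81 [0.536 0.051 0.013] 0.539
top blue_gear 0.71 [0.494 0.232 0.018] 0.546
top blue_gear 0.69 [0.624 0.18  0.011] 0.649
top feeder 0.97 [ 0.506 -0.119  0.057] 0.519
top feeder 0.68 [ 0.281 -0.198  0.057] 0.344
top shaft_top 0.42 [ 0.27  -0.214  0.083] 0.345
top orange_gear_bar 0.78 [0.44  0.141 0.028] 0.462
top orange_gear_bar 0.73 [0.575 0.342 0.037] 0.669
top orange_gear_bar 0.56 [ 0.492 -0.12   0.074] 0.507
side blue_gear 0.91 [0.489 0.246 0.01 ] 0.548
side blue_gear 0.75 [0.536 0.059 0.013] 0.539
side feeder 0.96 [ 0.285 -0.178  0.046] 0.336
side feeder 0.7 [ 0.499 -0.09   0.047] 0.507
side shaft_top 0.48 [ 0.49  -0.116  0.08 ] 0.503
side shaft_top 0.47 [0.685 0.022 0.016] 0.686
side orange_gear_bar 0.86 [0.44  0.149 0.025] 0.464
top [265.15151515 147.42975207] 363 max z 0.067 bar 59 [0.6222 0.182  0.062 ] ((623.0767822265625, 182.97634887695312), (39.1021614074707, 14.214055061340332), 33.31300735473633) -145.0
top [304.14835165 173.23076923] 364 max z 0.068 bar 60 [0.5358 0.0526 0.0619] ((536.0216064453125, 52.68370819091797), (14.655351638793945, 40.028579711914
[... 841 characters left out ...]
y -0.7 x 0.14 0.69 z 0.52
top y -0.6 x 0.08 0.67 z 0.6
top y -0.5 x 0.54 0.74 z 0.13
top y -0.4 x 0.64 0.73 z 0.12
top y -0.2 x 0.03 0.06 z 0.53
top y -0.1 x 0.0 0.09 z 0.52
top y -0.0 x 0.0 0.08 z 0.41
top y 0.1 x 0.73 0.8 z 0.19
top y 0.2 x 0.72 0.8 z 0.2
top y 0.3 x 0.73 0.8 z 0.2
top y 0.4 x 0.65 0.8 z 0.2
side y -0.9 x 0.25 0.29 z 0.24
side y -0.8 x 0.3 0.68 z 0.32
side y -0.7 x 0.14 0.69 z 0.36
side y -0.6 x 0.08 0.67 z 0.38
side y -0.5 x 0.53 0.74 z 0.13
side y -0.4 x 0.64 0.73 z 0.12
side y -0.2 x 0.05 0.06 z 0.52
side y -0.1 x 0.0 0.09 z 0.53
side y -0.0 x 0.0 0.08 z 0.43
side y 0.1 x 0.73 0.8 z 0.19
side y 0.2 x 0.72 0.8 z 0.2
side y 0.3 x 0.73 0.8 z 0.2
side y 0.4 x 0.65 0.8 z 0.2
```

View pics/crop_t.png

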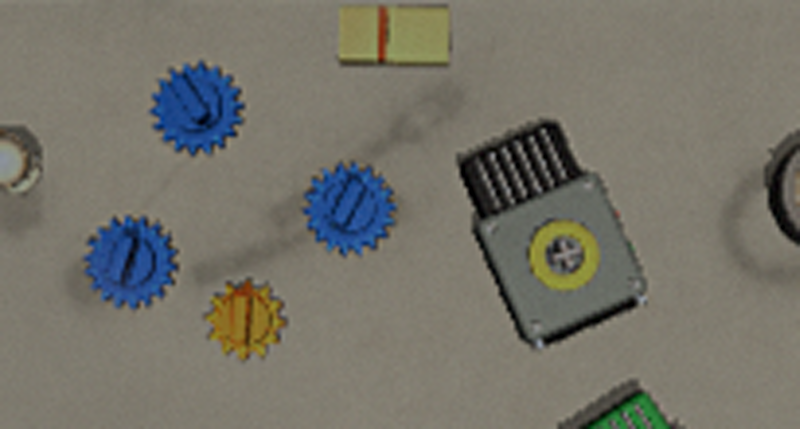

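View pics/crop_s.png

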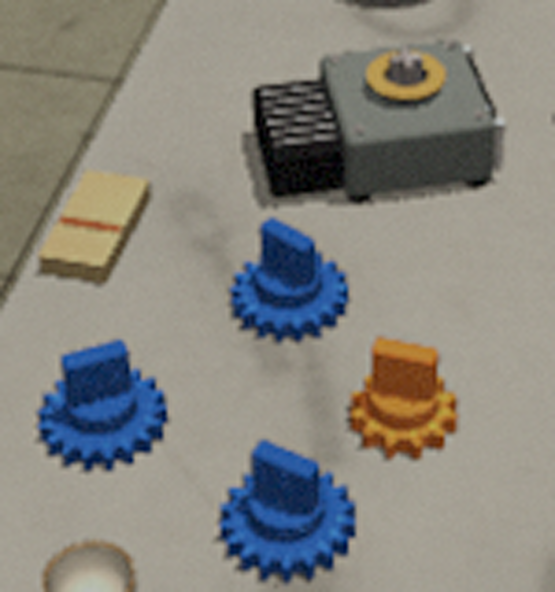

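The farthest blue gear is the one at top pixel (265,147), side pixel (247,250). It is at (0.6225, 0.183), 0.649 m out; the other two are 0.54 m out. Its bar runs at about 34°, and the crop shows it as a blue gear with an upright bar. The feeder shaft is near (0.49, -0.117).

I'll first swing clear of the wine glass, then look at the shaft with the wrist camera.

```bash
python3 -m crank '[[[0,-4,-1.5],0,0],[[0,-4,-1.5],0,0],[[0,-4,-1.5],0,0],[[0,-4,-1.5],0,0]]'
```

```text
clock: 1.05
position: [0.1041, -0.4516, 0.2516]
ee_rot: [3.121, 0.355, -0.0]
force: [0.3, -0.6, 0.5]
width: 1.001
```

```bash
python3 -m crank '[[[3.6,-2.6,0],0,0],[[3.6,-2.6,0],0,0],[[3.6,-2.6,0],0,0],[[3.6,-2.6,0],0,0],[[3.6,-2.6,0],0,0]]'
```

```text
clock: 1.55
position: [0.2516, -0.2846, 0.2515]
ee_rot: [3.12, 0.355, 0.001]
force: [0.8, -1.1, 0.2]
width: 1.005
```

```bash
python3 -m crank '[[[4.5,-1.9,0.8],0,0],[[4.5,-1.9,0.8],0,0],[[4.5,-1.9,0.8],0,0],[[4.5,-1.9,0.8],0,0],[[4,-1.9,1],0,0]]'
```

```text
clock: 2.05
position: [0.4458, -0.1425, 0.2093]
ee_rot: [3.121, 0.355, 0.003]
force: [0.9, -1.0, 1.1]
width: 0.998
```

```bash
python3 -m crank '[[[0,0,0],0,0],[[0,0,0],0,0]]'; python3 - <<'E'
from h import *
p,d=get_image("wrist");c=get_calibration("wrist")
cv2.imwrite("pics/w1.png",p[:,:,::-1]); np.savez("w1.npz",p=p,d=d,**c)
W=cloud(d,c)
ok=(W[...,2]>.078)&(W[...,2]<.1)
ok[:, :]&=(np.hypot(W[...,0]-.49,W[...,1]+.117)<.04)
print(ok.sum(),np.nanmean(W[ok],0), np.nanmax(W[ok][:,2]))
hsv=cv2.cvtColor(p,cv2.COLOR_RGB2HSV)
print(proj([.49,-.117,.088],c))
for r in look_for("shaft_top","wrist")+look_for("feeder","wrist"): print(r)
E
```

```text
clock: 2.25
position: [0.444, -0.1431, 0.2088]
ee_rot: [-3.12, -0.359, 0.001]
force: [-0.6, -0.3, 0.7]
width: 1.002
251 [ 0.48974659 -0.12389009  0.08627291] 0.08960242107540733
(np.float64(307.2134672233751), np.float64(134.92792251248662))
{'location': [0.4922, -0.123, 0.0878], 'score': 0.84}
{'location': [0.2747, -0.2126, 0.0817], 'score': 0.67}
{'location': [0.5112, -0.1151, 0.0561], 'score': 0.97}
{'location': [0.3251, -0.1908, 0.048], 'score': 0.72}
```

```bash
python3 - <<'E'
from h import *
z=np.load("w1.npz");p=z['p']
c=p[80:190,230:390];cv2.imwrite("pics/w1c.png",cv2.resize(c,None,fx=5,fy=5,interpolation=cv2.INTER_CUBIC)[:,:,::-1])
W=cloud(z['d'],z)
ok=(W[...,2]>.079)&(W[...,2]<.1)&(np.hypot(W[...,0]-.49,W[...,1]+.12)<.03)
Q=W[ok]
# fit cross: grid search
best=[]
X=Q[:,:2]
for a in np.arange(0,90,1):
    t=np.radians(a);R=np.array([[np.cos(t),np.sin(t)],[-np.sin(t),np.cos(t)]])
    for dx in np.arange(-6,6.1,.5):
        for dy in np.arange(-6,6.1,.5):
            q=np.abs((X-[.490+dx/1e3,-.123+dy/1e3])@R.T)
            e=np.maximum(q.min(1)-.0035,0)+np.maximum(q.max(1)-.012,0)
            best.append((np.mean(e)*1e3,a,.49+dx/1e3,-.123+dy/1e3))
best.sort()
for b in best[:12]:print(np.round(b,4))
E
```

```text
[ 3.000e-04  1.700e+01  4.895e-01 -1.240e-01]
[ 6.000e-04  1.800e+01  4.895e-01 -1.240e-01]
[ 9.000e-04  1.600e+01  4.895e-01 -1.240e-01]
[ 2.800e-03  1.900e+01  4.895e-01 -1.240e-01]
[ 3.700e-03  1.500e+01  4.895e-01 -1.240e-01]
[ 5.90e-03  1.70e+01  4.90e-01 -1.24e-01]
[ 6.200e-03  1.800e+01  4.895e-01 -1.235e-01]
[ 6.700e-03  1.700e+01  4.895e-01 -1.235e-01]
[ 7.000e-03  1.900e+01  4.895e-01 -1.235e-01]
[ 7.10e-03  1.80e+01  4.90e-01 -1.24e-01]
[ 7.20e-03  1.60e+01  4.90e-01 -1.24e-01]
[ 7.600e-03  2.000e+01  4.895e-01 -1.240e-01]
```

View pics/w1.png

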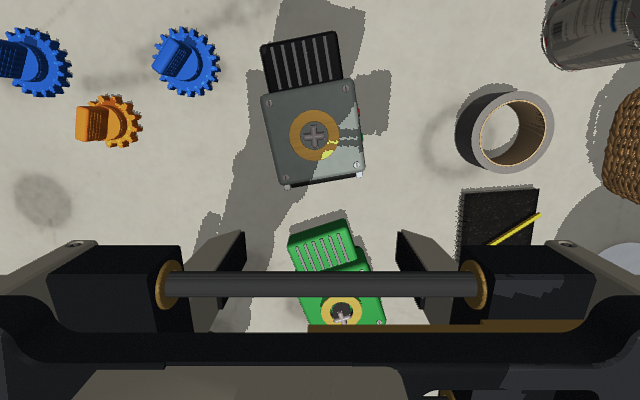

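View pics/w1c.png

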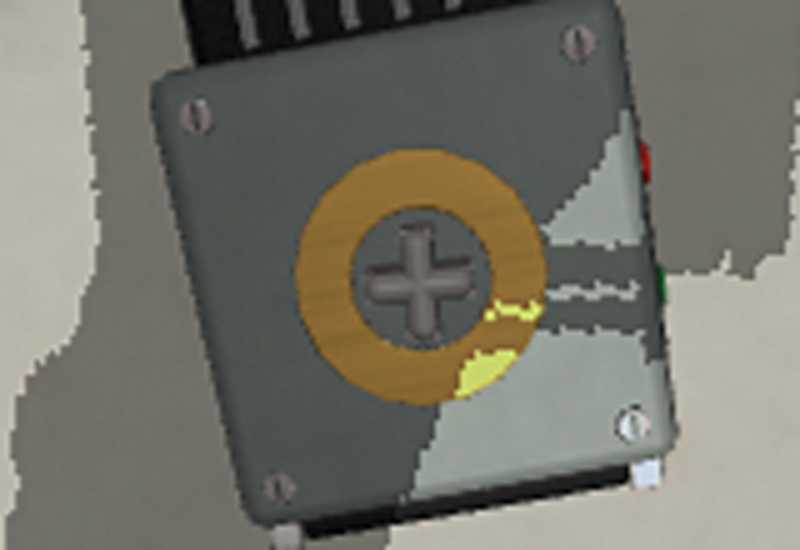

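The wrist view shows the grey feeder's steel cross at (314,135) in full view. It fits at (0.4895, -0.124, 0.088), ribs at 17° (mod 90). Next I'll view the gear from the same relative pose so calibration errors cancel.

```bash
python3 -m crank '[[[2.5,-3.25,0],0,0],[[2.5,-3.25,0],0,0],[[2.5,-3.25,0],0,0],[[2.5,-3.25,0],0,0],[[2.5,-3.25,0.4],0,0]]'; python3 -m crank '[[[2.5,-3.25,0.8],0,0],[[2.5,-3.25,0.7],0,0],[[2.7,-3.25,0.7],0,0]]';python3 -m crank '[[[0,0,0],-7,0],[[0,0,0],-7,0],[[0,0,0],-7,0],[[0,0,0],0,0],[[0,0,0],0,0]]'
cat > g.py <<'E'
from h import *
import sys
s=monitor.observe();p,d=get_image("wrist");c=get_calibration("wrist");W=cloud(d,c)
n=sys.argv[1];cv2.imwrite(f"pics/{n}.png",p[:,:,::-1]);np.savez(n,p=p,d=d,**c)
hsv=cv2.cvtColor(p,cv2.COLOR_RGB2HSV)
ok=(hsv[...,0]>100)&(hsv[...,0]<125)&(hsv[...,1]>100)&(np.hypot(W[...,0]-.6225,W[...,1]-.183)<.04)&(W[...,2]>.057)
Q=W[ok];r=cv2.minAreaRect((Q[:,:2]*1000).astype(np.float32));print(len(Q),r,Q.mean(0))
R=Ro.from_rotvec(s['ee_rot']).as_matrix();print('tcp',s['position'],'yaw',np.degrees(np.arctan2(R[1,0],R[0,0])),'tilt z',R[:,2])
g=np.r_[np.array(r[0])/1e3,.05];print('gear in tool',R.T@(g-s['position']))
E
python3 g.py w2
```

```text
clock: 2.9
position: [0.5297, 0.0422, 0.2061]
ee_rot: [3.121, 0.35, 0.003]
force: [-0.1, 0.7, -0.9]
width: 1.0
clock: 3.2
position: [0.5829, 0.1542, 0.1833]
ee_rot: [3.121, 0.351, 0.001]
force: [-0.3, -0.7, -0.2]
width: 0.998
clock: 3.7
position: [0.5823, 0.1534, 0.1834]
ee_rot: [3.006, 0.91, 0.0]
force: [0.2, 0.5, -0.4]
width: 0.999
525 ((620.2982788085938, 182.0322723388672), (45.267887115478516, 61.96864700317383), 33.89243698120117) [0.62178539 0.18326875 0.08076326]
tcp [0.58229748 0.15341809 0.18335545] yaw 33.67601608895466 tilt z [ 3.06210355e-04 -4.92485342e-04 -9.99999832e-01]
gear in tool [ 0.04749263 -0.00281833  0.13335297]
```

View pics/w2.png

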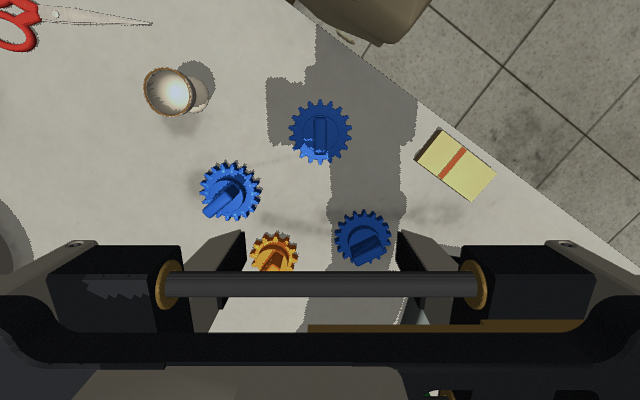

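The gear is at (320,133), with its bar vertical in the picture, so aligned with the jaws. The fit included stray points, so I'll refit with a height window.

```bash
cat > fit.py <<'E'
from h import *
z=np.load("w2.npz");W=cloud(z['d'],z)
ok=(np.hypot(W[...,0]-.6225,W[...,1]-.183)<.03)&(W[...,2]>.056)&(W[...,2]<.068)
Q=W[ok];print(len(Q),np.median(Q,0),Q[:,2].min(),Q[:,2].max())
ok=(np.hypot(W[...,0]-.6225,W[...,1]-.183)<.03)&(W[...,2]>.0595)&(W[...,2]<.068);Q=W[ok]
r=cv2.minAreaRect((Q[:,:2]*1000).astype(np.float32));print(r)
T=np.array([.58230,.15342,.18335]);a=np.radians(33.68);R=np.array([[np.cos(a),np.sin(a)],[np.sin(a),-np.cos(a)]])
print('tool xy mm',R.T@(np.array(r[0])-T[:2]*1e3), R.T@(Q.mean(0)[:2]-T[:2])*1e3)
E
python3 fit.py
```

```text
495 [0.62332601 0.18456962 0.06173395] 0.05627786539015278 0.06389198341249476
((623.0516357421875, 183.81553649902344), (38.64043045043945, 13.0486478805542), 33.28420639038086)
tool xy mm [50.76734789 -2.6945952 ] [51.42074207 -3.08090859]
```

```bash
python3 -m crank '[[[2.5,-0.1,3],0,0],[[2.6,-0.2,3],0,0],[[0,0,4],0,0],[[0,0,3],0,0],[[0,0,2],0,0]]' 40; python3 -m crank '[[[0,0,0],0,0]]'; python3 -c "
from h import *
s=monitor.observe();print(s['position'],s['force'])"
```

```text
clock: 4.25
position: [0.6217, 0.1847, 0.0306]
ee_rot: [3.005, 0.913, -0.004]
force: [-0.3, -1.4, 0.8]
width: 1.0
clock: 4.35
position: [0.6207, 0.1842, 0.0301]
ee_rot: [3.005, 0.914, -0.008]
force: [-0.2, -0.8, -0.1]
width: 0.996
[0.62074457 0.18422936 0.03011751] [-0.17675495 -0.77921815 -0.08161328]
```

```bash
python3 -m crank '[[[0.2,0.05,-0.3],0,0],[[0,0,0],0,120],[[0,0,0],0,200],[[0,0,0],0,255],[[0,0,0],0,255]]' 40; python3 -m crank '[[[0,0,0],0,255],[[0,0,0],0,255],[[0,0,0],0,255]]'
```

```text
clock: 4.85
position: [0.625, 0.1865, 0.0367]
ee_rot: [3.004, 0.918, 0.001]
force: [-0.9, -0.2, 0.8]
width: 0.699
clock: 5.15
position: [0.6246, 0.1865, 0.0361]
ee_rot: [3.004, 0.918, -0.0]
force: [0.3, 0.3, 0.5]
width: 0.441
```

```bash
python3 -m crank '[[[0,0,0],0,255],[[0,0,0],0,255],[[0,0,0],0,255],[[0,0,0],0,255],[[0,0,0],0,255]]'; python3 -m crank '[[[0,0,0],0,255],[[0,0,0],0,255],[[0,0,0],0,255]]'
```

```text
clock: 5.65
position: [0.6247, 0.1865, 0.0361]
ee_rot: [3.004, 0.918, -0.0]
force: [0.3, 0.2, -0.1]
width: 0.019
clock: 5.95
position: [0.6246, 0.1865, 0.0361]
ee_rot: [3.004, 0.918, -0.0]
force: [-0.6, 0.1, -0.4]
width: 0.004
```

The fingers shut without holding anything, so I'll look.

```bash
python3 - <<'E'
from h import *
for n in("wrist","side","top"):
    p,d=get_image(n)
    if n=="side": p=cv2.resize(p[180:320,180:380],None,fx=4,fy=4)
    if n=="top": p=cv2.resize(p[100:220,200:360],None,fx=5,fy=5)
    cv2.imwrite(f"pics/m_{n}.png",p[:,:,::-1])
E
```

```text
(no output)
```

View pics/m_wrist.png

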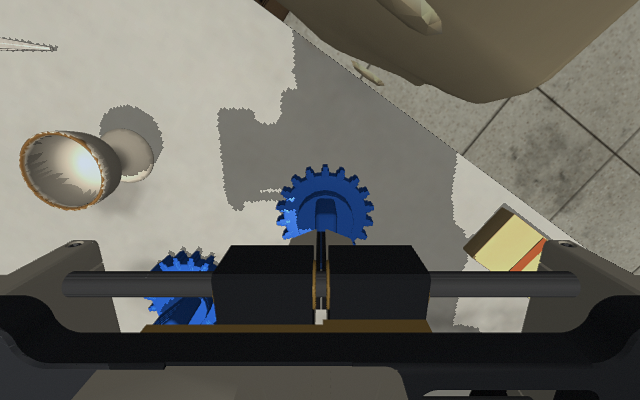

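View pics/m_side.png

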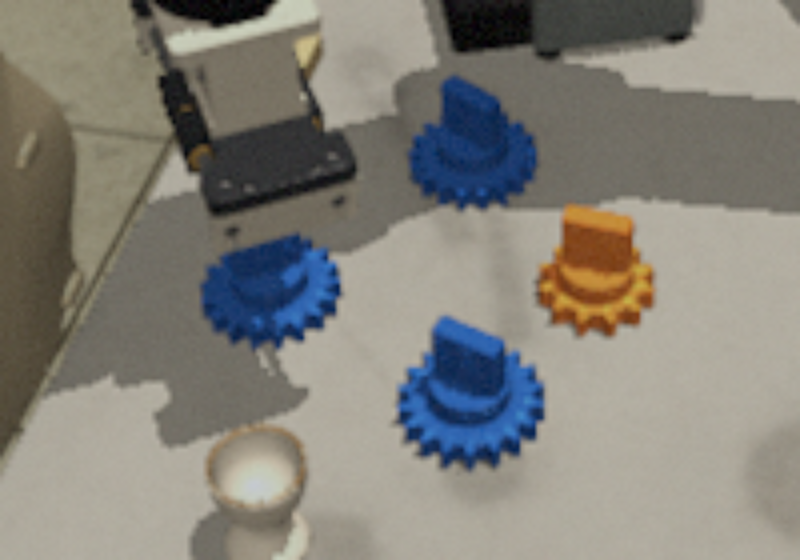

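View pics/m_top.png

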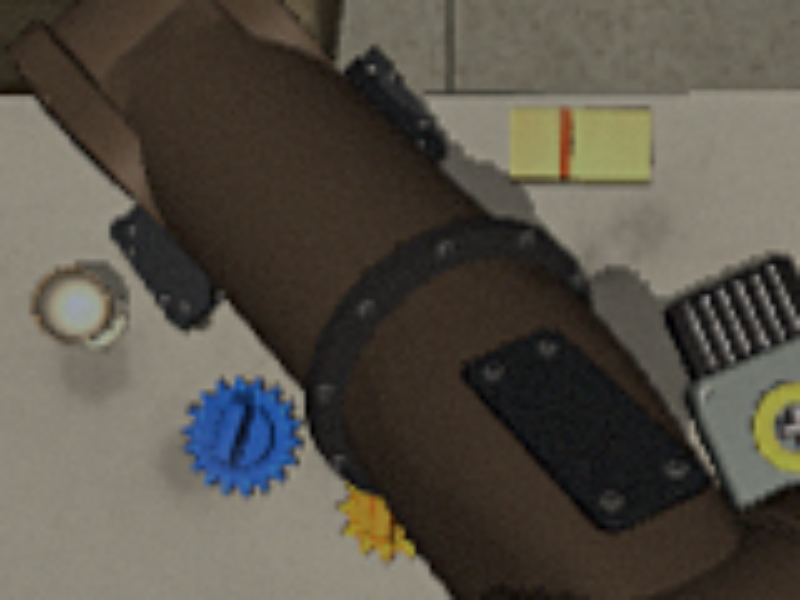

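```bash
python3 - <<'E'
from h import *
s=monitor.observe()
print(s['position'],s['joints'])
R=Ro.from_rotvec(s['ee_rot']).as_matrix();T=s['position']
for n in("wrist","side"):
    p,d=get_image(n);c=get_calibration(n);W=cloud(d,c)
    print(n,'tcp px',proj(T,c),'grasp',proj(T-.019*R[:,2],c))
    if n=="wrist": print('cam in tool',R.T@(-c['R'].T@c['t']-T), 'axis',R.T@c['R'][2])
    hsv=cv2.cvtColor(p,cv2.COLOR_RGB2HSV)
    blue=(hsv[...,0]>100)&(hsv[...,0]<128)&(hsv[...,1]>100)
    near=(np.hypot(W[...,0]-.6225,W[...,1]-.183)<.06)
    for lo,hi in((.0,.02),(.02,.045),(.05,.07)):
        q=W[blue&near&(W[...,2]>lo)&(W[...,2]<hi)]
        if len(q): t=(q-T)@R;print(lo,len(q),'tool mm min',(t.min(0)*1e3).round(1),'max',(t.max(0)*1e3).round(1),'world mean',q.mean(0).round(3))
    nb=~blue&near&(W[...,2]>.03)&(W[...,2]<.1)
    q=W[nb];t=(q-T)@R
    print('gripper',len(q),(np.percentile(t,[2,50,98],axis=0)*1e3).round(1))
E
```

```text
[0.6246669  0.18650345 0.03611098] [-0.01212536  0.70145021 -0.56760675  1.62533988  0.44204809  0.94596777
 -1.71297492]
wrist tcp px (np.float64(323.204762674637), np.float64(223.2622473044107)) grasp (np.float64(323.4567059830025), np.float64(234.29999584696407))
cam in tool [ 0.08019145 -0.00185537 -0.19271449] axis [-2.96663322e-01 -4.15959225e-05  9.54982131e-01]
0.0 3249 tool mm min [-28.5 -37.6  16.1] max [37.3 40.1 35.9] world mean [0.634 0.191 0.013]
0.02 1344 tool mm min [-14.7 -20.6  -8.9] max [19.4 22.9 16.1] world mean [0.629 0.188 0.028]
0.05 505 tool mm min [  3.5  -6.2 -27.5] max [ 17.7   8.1 -14.1] world mean [0.636 0.193 0.06 ]
gripper 781 [[  8.9 -17.6 -62.3]
 [ 10.7  -2.7 -49.2]
 [ 11.4  13.5 -36.8]]
side tcp px (np.float64(245.25418785896895), np.float64(244.19341476974603)) grasp (np.float64(244.3861735851909), np.float64(238.26601176600806))
0.0 442 tool mm min [-41.7 -39.1  16.2] max [36.3 32.9 35.1] world mean [0.617 0.196 0.012]
0.02 213 tool mm min [-21.9 -23.5  -8.8] max [20.5  7.1 15.9] world mean [0.62  0.194 0.031]
0.05 15 tool mm min [-17.9  -7.9 -16.8] max [ 12.1  -3.4 -14. ] world mean [0.618 0.189 0.051]
gripper 1 [[ 15.7  -3.1 -16.3]
 [ 15.7  -3.1 -16.3]
 [ 15.7  -3.1 -16.3]]
```

```bash
python3 - <<'E'
import cv2
p=cv2.imread("pics/m_wrist.png")[150:350,200:440]
cv2.imwrite("pics/m_wc.png",cv2.resize(p,None,fx=3,fy=3,interpolation=cv2.INTER_CUBIC))
E
```

```text
(no output)
```

View pics/m_wc.png

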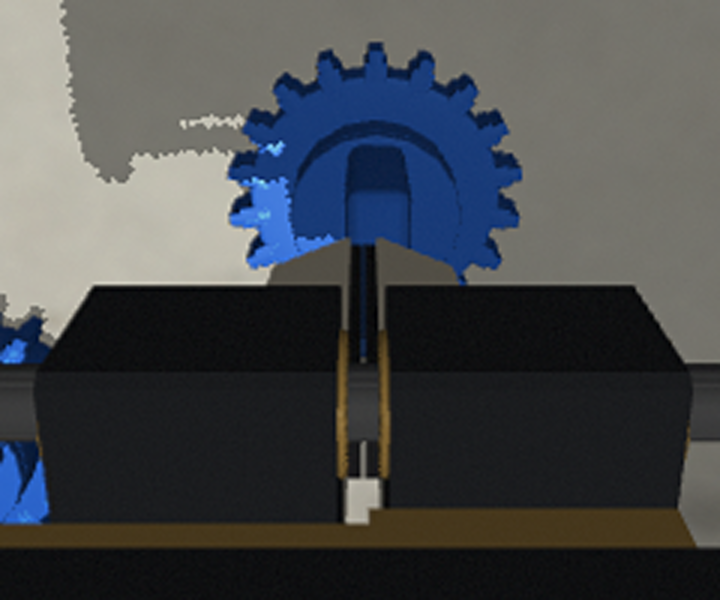

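```bash
python3 - <<'E'
from h import *
s=monitor.observe();R=Ro.from_rotvec(s['ee_rot']).as_matrix();T=s['position']
p,d=get_image("wrist");c=get_calibration("wrist");W=cloud(d,c)
for v in (205,215,222,228,231,234,237,240,243,247,260):
    print(v,[(u,tuple((R.T@(W[v,u]-T)*1e3).round(0))) for u in (300,310,316,321,326,335,345)])
E
```

```text
205 [(300, (np.float64(7.0), np.float64(-18.0), np.float64(20.0))), (310, (np.float64(11.0), np.float64(-10.0), np.float64(9.0))), (316, (np.float64(16.0), np.float64(-5.0), np.float64(-5.0))), (321, (np.float64(17.0), np.float64(-2.0), np.float64(-9.0))), (326, (np.float64(17.0), np.float64(2.0), np.float64(-9.0))), (335, (np.float64(11.0), np.float64(9.0), np.float64(8.0))), (345, (np.float64(11.0), np.float64(16.0), np.float64(9.0)))]
215 [(300, (np.float64(3.0), np.float64(-17.0), np.float64(9.0))), (310, (np.float64(3.0), np.float64(-10.0), np.float64(9.0))), (316, (np.float64(16.0), np.float64(-5.0), np.float64(-25.0))), (321, (np.float64(16.0), np.float64(-2.0), np.float64(-25.0))), (326, (np.float64(16.0), np.float64(1.0), np.float64(-25.0))), (335, (np.float64(16.0), np.float64(7.0), np.float64(-24.0))), (345, (np.float64(3.0), np.float64(16.0), np.float64(8.0)))]
222 [(300, (np.float64(-2.0), np.float64(-18.0), np.float64(8.0))), (310, (np.float64(-2.0), np.float64(-10.0), np.float64(8.0))), (316, (np.float64(11.0), np.float64(-5.0), np.float64(-25.0))), (321, (np.float64(1
[... 3128 characters left out ...]
(np.float64(10.0), np.float64(-2.0), np.float64(-56.0))), (326, (np.float64(11.0), np.float64(1.0), np.float64(-58.0))), (335, (np.float64(36.0), np.float64(3.0), np.float64(-106.0))), (345, (np.float64(36.0), np.float64(6.0), np.float64(-107.0)))]
260 [(300, (np.float64(36.0), np.float64(-8.0), np.float64(-115.0))), (310, (np.float64(36.0), np.float64(-5.0), np.float64(-115.0))), (316, (np.float64(9.0), np.float64(-4.0), np.float64(-68.0))), (321, (np.float64(9.0), np.float64(-2.0), np.float64(-69.0))), (326, (np.float64(11.0), np.float64(1.0), np.float64(-72.0))), (335, (np.float64(36.0), np.float64(3.0), np.float64(-115.0))), (345, (np.float64(36.0), np.float64(5.0), np.float64(-116.0)))]
```

```bash
python3 - <<'E'
from h import *
for n,T,rv in(("w2",[.58230,.15342,.18335],[3.006,.91,0]),("w1",[.444,-.1431,.2088],[-3.12,-.359,.001])):
    z=np.load(n+".npz");W=cloud(z['d'],z);R=Ro.from_rotvec(rv).as_matrix();t=((W-np.array(T))@R)*1e3
    m=(z['d']>0)&(np.abs(t[...,1])<75)&(np.abs(t[...,0])<25)&(t[...,2]<40)&(t[...,2]>-110)
    print(n,m.sum(), np.percentile(t[m][:,2],[50,90,99,100]))
    for v in(225,230,233,236,240,250): print(v,[(u,tuple(t[v,u].round(0).tolist())) for u in(238,243,246,395,400,405)])
E
```

```text
w2 6050 [-73.16144546 -45.72123876 -36.19642932 -33.71287614]
225 [(238, (-80.0, -121.0, 186.0)), (243, (-79.0, -113.0, 183.0)), (246, (-79.0, -108.0, 184.0)), (395, (-79.0, 104.0, 183.0)), (400, (-79.0, 111.0, 185.0)), (405, (-80.0, 118.0, 185.0))]
230 [(238, (11.0, -52.0, -36.0)), (243, (-87.0, -114.0, 185.0)), (246, (-87.0, -109.0, 184.0)), (395, (-87.0, 104.0, 184.0)), (400, (-87.0, 112.0, 185.0)), (405, (11.0, 48.0, -37.0))]
233 [(238, (10.0, -50.0, -40.0)), (243, (9.0, -48.0, -37.0)), (246, (-91.0, -109.0, 184.0)), (395, (-91.0, 105.0, 184.0)), (400, (9.0, 45.0, -38.0)), (405, (11.0, 47.0, -41.0))]
236 [(238, (9.0, -50.0, -41.0)), (243, (8.0, -48.0, -38.0)), (246, (-96.0, -110.0, 184.0)), (395, (-97.0, 106.0, 186.0)), (400, (9.0, 44.0, -42.0)), (405, (10.0, 46.0, -44.0))]
240 [(238, (10.0, -48.0, -48.0)), (243, (5.0, -48.0, -39.0)), (246, (-102.0, -110.0, 182.0)), (395, (nan, nan, nan)), (400, (8.0, 44.0, -43.0)), (405, (10.0, 45.0, -47.0))]
250 [(238, (5.0, -48.0, -50.0)), (243, (0.0, -48.0, -41.0)), (246, (-119.0, -112.0, 184.0)), (395, (-118.0, 107.0, 183.0)), (400, (1.0, 44
[... 488 characters left out ...]
9.0, -49.0, -40.0)), (243, (8.0, -47.0, -37.0)), (246, (-105.0, -115.0, 210.0)), (395, (-105.0, 114.0, 209.0)), (400, (8.0, 46.0, -38.0)), (405, (9.0, 48.0, -40.0))]
236 [(238, (8.0, -48.0, -42.0)), (243, (7.0, -46.0, -39.0)), (246, (-110.0, -116.0, 211.0)), (395, (-111.0, 114.0, 210.0)), (400, (8.0, 45.0, -42.0)), (405, (8.0, 48.0, -43.0))]
240 [(238, (7.0, -47.0, -46.0)), (243, (3.0, -47.0, -38.0)), (246, (-115.0, -116.0, 207.0)), (395, (-117.0, 114.0, 208.0)), (400, (5.0, 45.0, -43.0)), (405, (8.0, 47.0, -47.0))]
250 [(238, (3.0, -47.0, -50.0)), (243, (-1.0, -47.0, -41.0)), (246, (-134.0, -118.0, 210.0)), (395, (-134.0, 116.0, 209.0)), (400, (0.0, 45.0, -44.0)), (405, (5.0, 45.0, -54.0))]
```

The wrist depth shows the actual fingertips end about 35 mm short of the reported TCP, and this was also true in the earlier pictures. So the fingers shut above the bar. The gear hasn't moved. I'll open the fingers, correct the offset (x -4 mm, y +2.5 mm) and go 38 mm lower.

```bash
python3 -m crank '[[[-0.4,0.25,-0.3],0,110],[[0,0,0],0,110],[[0,0,0],0,110],[[0,0,0],0,110],[[0,0,0],0,110]]' 40; python3 -m crank '[[[0,0,0],0,110],[[0,0,0],0,110]]'; python3 g.py w3; python3 - <<'E'
from h import *
s=monitor.observe();T=s['position'];R=Ro.from_rotvec(s['ee_rot']).as_matrix()
z=np.load("w3.npz");W=cloud(z['d'],z);t=((W-T)@R)*1e3
m=(np.abs(t[...,1])<75)&(np.abs(t[...,0])<25)&(W[...,2]>.056)&(W[...,2]<.0645)
q=t[m];print('bar',q.min(0),q.max(0))
m=(np.abs(t[...,1])<60)&(np.abs(t[...,0])<25)&(W[...,2]>.066)&(t[...,2]>-50)
q=t[m];print('tips',np.percentile(q,[1,50,99],axis=0).round(1)); a=q[q[:,1]<0];b=q[q[:,1]>0];print(a[:,1].max(),b[:,1].min())
E
```

```text
clock: 6.75
position: [0.6228, 0.1822, 0.0391]
ee_rot: [-3.004, -0.918, 0.0]
force: [0.1, 0.4, 0.2]
width: 0.39
clock: 6.95
position: [0.6227, 0.1822, 0.0391]
ee_rot: [-3.004, -0.918, 0.0]
force: [0.0, 0.1, -0.5]
width: 0.546
1293 ((626.30517578125, 186.60845947265625), (46.47925567626953, 56.38795471191406), 36.21122360229492) [0.62486192 0.18575789 0.06599085]
tcp [0.62269313 0.18223907 0.03905074] yaw 33.993542683352516 tilt z [-1.26450467e-04 -3.67976737e-05 -9.99999991e-01]
gear in tool [ 0.0054363  -0.00160361 -0.01094987]
bar [-17.6903673   -8.50951839 -24.78986435] [ 21.61987746   6.19081695 -16.95066531]
tips [[ -9.1 -41.9 -49.8]
 [ 10.2  22.9 -44.2]
 [ 11.4  38.3 -34.9]]
-26.818749938279026 22.86235606938681
```

View pics/w3.png

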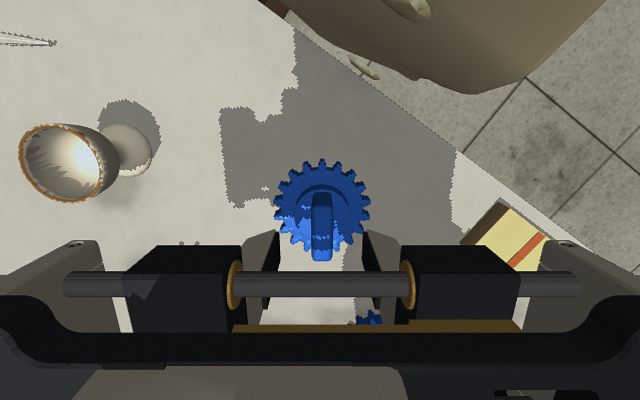

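The jaws now straddle the bar at (321,225), within 1 mm in x and y. Going down 40 mm and gripping.

```bash
python3 -m crank '[[[0,0,2],0,110],[[0,0,1.2],0,110],[[0,0,0.8],0,110],[[0,0,0],0,110],[[0,0,0],0,255]]' 45; python3 -m crank '[[[0,0,0],0,255],[[0,0,0],0,255],[[0,0,0],0,255],[[0,0,0],0,255],[[0,0,0],0,255]]';python3 -m crank '[[[0,0,0],0,255],[[0,0,0],0,255],[[0,0,0],0,255]]'
```

```text
clock: 7.5
position: [0.6228, 0.1824, -0.0008]
ee_rot: [-3.004, -0.918, 0.0]
force: [0.3, 0.1, 0.5]
width: 0.526
clock: 8.0
position: [0.623, 0.1821, -0.0006]
ee_rot: [3.004, 0.918, 0.001]
force: [-0.9, 0.2, 1.1]
width: 0.152
clock: 8.3
position: [0.6229, 0.1821, -0.0007]
ee_rot: [3.004, 0.918, 0.0]
force: [-0.5, -0.9, 3.3]
width: 0.156
```

```bash
python3 -m crank '[[[0,0,-1.5],0,255],[[0,0,-2.5],0,255],[[0,0,-3.5],0,255],[[0,0,-4],0,255],[[0,0,-3.5],0,255]]'; python3 -m crank '[[[0,0,0],6,255],[[0,0,0],6,255],[[0,0,0],5,255],[[0,0,0],0,255]]'; python3 - <<'E'
from h import *
s=monitor.observe();T=s['position'];R=Ro.from_rotvec(s['ee_rot']).as_matrix();print(T,np.degrees(np.arctan2(R[1,0],R[0,0])))
p,d=get_image("side");cv2.imwrite("pics/s4.png",p[:,:,::-1])
p,d=get_image("wrist");cv2.imwrite("pics/w4.png",p[:,:,::-1])
print('delta tool',R.T@(np.array([.4882,-.1265,T[2]])-T))
E
```

```text
clock: 8.8
position: [0.6225, 0.1826, 0.1518]
ee_rot: [-3.004, -0.919, -0.001]
force: [0.7, 0.2, -0.9]
width: 0.149
clock: 9.2
position: [0.6225, 0.1824, 0.1499]
ee_rot: [-3.107, -0.463, -0.0]
force: [0.2, -0.0, -1.5]
width: 0.15
[0.62249447 0.1823931  0.14992144] 16.93459575534277
delta tool [-2.18445514e-01  2.56381567e-01 -4.85629109e-05]
```

View pics/s4.png

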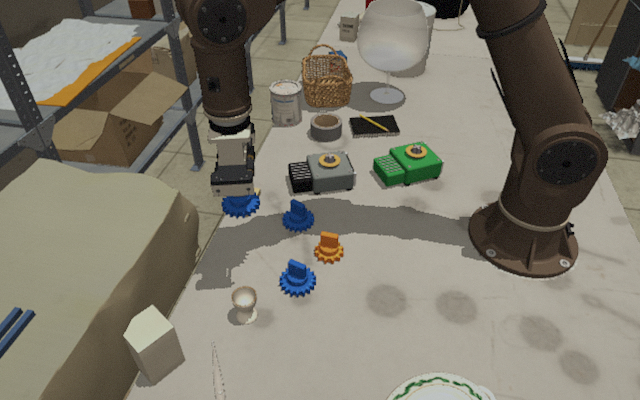

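View pics/w4.png

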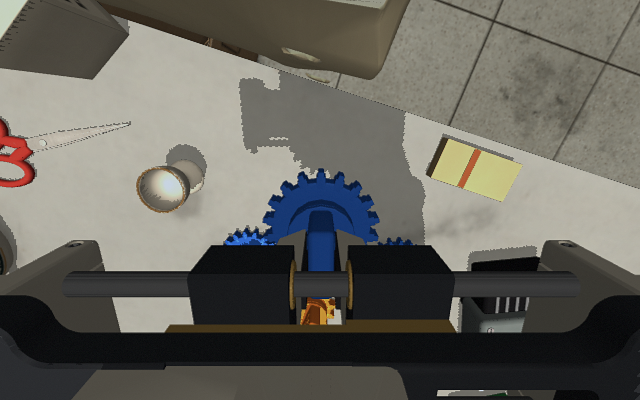

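The gear is lifted and level in the grip, with its disc around (320,205) in the wrist view. Carrying it over to the shaft.

```bash
python3 -m crank '[[[-3,3.6,0],0,255],[[-3.1,3.7,0],0,255],[[-3.1,3.7,0],0,255],[[-3.1,3.7,0],0,255],[[-3.1,3.7,0],0,255]]'; python3 -m crank '[[[-3.1,3.7,0],0,255],[[-3.1,3.6,0],0,255],[[-0.3,-0.1,0],0,255],[[0,0,0],0,255],[[0,0,0],0,255]]'; cat > st.py <<'E'
from h import *
s=monitor.observe();T=s['position'];R=Ro.from_rotvec(s['ee_rot']).as_matrix();print(T.round(4),np.degrees(np.arctan2(R[1,0],R[0,0])).round(2),'z',R[:,2].round(4),'F',s['force'].round(1))
print('delta tool mm',(R.T@(np.array([.4882,-.1265,T[2]])-T)*1e3).round(2))
E
python3 st.py
```

```text
clock: 9.8
position: [0.5282, -0.0403, 0.1493]
ee_rot: [3.106, 0.468, 0.0]
force: [1.0, -1.4, -1.2]
width: 0.152
clock: 10.3
position: [0.4887, -0.1255, 0.1494]
ee_rot: [-3.106, -0.468, -0.001]
force: [-0.5, 0.7, -1.6]
width: 0.151
[ 0.4887 -0.1255  0.1494] 17.13 z [ 8.e-04  5.e-04 -1.e+00] F [-0.5  0.7 -1.6]
delta tool mm [-0.77  0.82 -0.  ]
```

```bash
python3 -m crank '[[[-0.08,0.08,2],0,255],[[0,0,2],0,255],[[0,0,1.4],0,255],[[0,0,0],0,255],[[0,0,0],0,255]]'; python3 st.py; python3 - <<'E'
from h import *
p,d=get_image("side");np.savez("s5",p=p,d=d,**get_calibration("side"))
c=p[120:220,270:400];cv2.imwrite("pics/s5.png",cv2.resize(c,None,fx=6,fy=6,interpolation=cv2.INTER_CUBIC)[:,:,::-1])
E
```

```text
clock: 10.8
position: [0.4883, -0.1262, 0.0954]
ee_rot: [-3.106, -0.468, -0.0]
force: [0.2, 0.5, -1.6]
width: 0.15
[ 0.4883 -0.1262  0.0954] 17.15 z [ 1.e-04  7.e-04 -1.e+00] F [ 0.2  0.5 -1.6]
delta tool mm [-0.16  0.25 -0.  ]
```

View pics/s5.png

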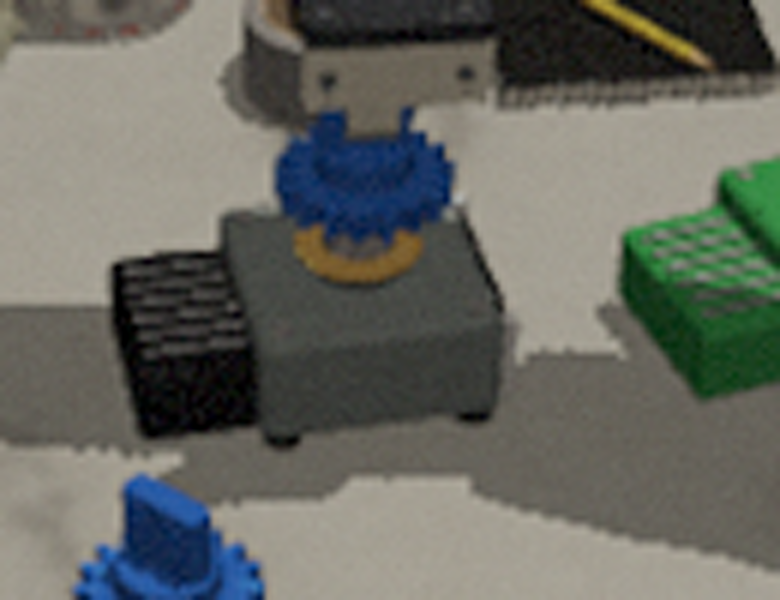

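The gear sits just above the shaft, over the brass ring, at about (330,150) in the side view. Now I'll lower it in small steps and watch the force.

```bash
python3 -m crank '[[[0,0,0.4],0,255],[[0,0,0.4],0,255],[[0,0,0.3],0,255],[[0,0,0],0,255]]'; python3 st.py
```

```text
clock: 11.25
position: [0.4889, -0.1265, 0.0846]
ee_rot: [-3.106, -0.465, -0.004]
force: [2.6, 4.8, -1.4]
width: 0.15
[ 0.4889 -0.1265  0.0846] 17.03 z [ 0.0024  0.001  -1.    ] F [ 2.6  4.8 -1.4]
delta tool mm [-0.62 -0.22 -0.  ]
```

The underside is below the shaft top and entering, with a small side load toward +x+y. I'll ease that way and continue.

```bash
python3 -m crank '[[[0.05,-0.05,0.2],0,255],[[0,0,0.2],0,255],[[0,0,0],0,255]]'; python3 st.py
```

```text
clock: 11.55
position: [0.4892, -0.1258, 0.0804]
ee_rot: [-3.106, -0.466, -0.004]
force: [3.4, 5.6, 0.1]
width: 0.15
[ 0.4892 -0.1258  0.0804] 17.05 z [ 0.0023  0.0011 -1.    ] F [3.4 5.6 0.1]
delta tool mm [-1.15  0.38 -0.  ]
```

```bash
python3 -m crank '[[[0.07,-0.07,0.2],0,255],[[0.04,-0.04,0.3],0,255],[[0,0,0],0,255]]'; python3 st.py; python3 -c "
from h import *
print(monitor.observe()['ft_torque'])"
```

```text
clock: 11.85
position: [0.4892, -0.1255, 0.0748]
ee_rot: [-3.107, -0.464, -0.001]
force: [4.8, 2.1, -4.3]
width: 0.144
[ 0.4892 -0.1255  0.0748] 17.0 z [ 9.e-04  2.e-04 -1.e+00] F [ 4.8  2.1 -4.3]
delta tool mm [-1.25  0.63 -0.  ]
[ 0.70752188 -1.29602782  0.03509243]
```

```bash
python3 -m crank '[[[0.05,0,0.3],0,255],[[0,0,0.3],0,255],[[0,0,0.3],0,255],[[0,0,0],0,255]]' 60; python3 st.py
```

```text
clock: 12.25
position: [0.4894, -0.1255, 0.0661]
ee_rot: [3.107, 0.464, 0.001]
force: [2.7, 2.5, 3.4]
width: 0.151
[ 0.4894 -0.1255  0.0661] 16.99 z [ 4.e-04 -2.e-04 -1.e+00] F [2.7 2.5 3.4]
delta tool mm [-1.43  0.63 -0.  ]
```

```bash
python3 -m crank '[[[0.03,-0.03,0.2],0,255],[[0,0,0.2],0,255],[[0,0,0],0,255]]'; python3 st.py;  python3 -m crank '[[[0,0,0.2],0,255],[[0,0,0],0,255]]'; python3 st.py
```

```text
clock: 12.55
position: [0.4895, -0.1255, 0.0632]
ee_rot: [3.106, 0.463, 0.0]
force: [-3.1, 2.6, 19.4]
width: 0.15
[ 0.4895 -0.1255  0.0632] 16.97 z [ 4.0e-04 -1.2e-03 -1.0e+00] F [-3.1  2.6 19.4]
delta tool mm [-1.51  0.55  0.  ]
clock: 12.75
position: [0.4897, -0.1256, 0.063]
ee_rot: [3.105, 0.463, 0.001]
force: [-11.6, 4.3, 44.5]
width: 0.149
[ 0.4897 -0.1256  0.063 ] 16.97 z [ 0.0011 -0.0025 -1.    ] F [-11.6   4.3  44.5]
delta tool mm [-1.68  0.45  0.  ]
```

It has reached a hard stop: the underside is at about 0.064 m and the force rises steeply. I'll ease to about 30 N and check in the pictures.

```bash
python3 -m crank '[[[-0.05,0,-0.12],0,255],[[0,0,0],0,255],[[0,0,0],0,255],[[0,0,0],0,255],[[0,0,0],0,255]]'; python3 st.py; python3 - <<'E'
from h import *
p,d=get_image("side")
c=p[120:220,270:400];cv2.imwrite("pics/s6.png",cv2.resize(c,None,fx=6,fy=6,interpolation=cv2.INTER_CUBIC)[:,:,::-1])
c=get_calibration("side");W=cloud(d,c);hsv=cv2.cvtColor(p,cv2.COLOR_RGB2HSV)
m=(hsv[...,0]>100)&(hsv[...,0]<128)&(hsv[...,1]>100)&(np.hypot(W[...,0]-.4895,W[...,1]+.124)<.055)
q=W[m];print('blue z pct (disc top expect .078, hub top .092)',np.percentile(q[:,2],[2,25,50,75,98]).round(4),len(q))
t=q[(q[:,2]>.072)&(q[:,2]<.083)];(x,y),r=cv2.minEnclosingCircle((t[:,:2]*1e3).astype(np.float32));print('disc',x,y,r)
p,d=get_image("wrist");cv2.imwrite("pics/w6.png",p[:,:,::-1])
s=monitor.observe();print(s['clock'],s['force'])
E
```

```text
clock: 13.25
position: [0.4895, -0.1255, 0.0631]
ee_rot: [3.105, 0.464, 0.002]
force: [-5.0, 3.6, 26.4]
width: 0.15
[ 0.4895 -0.1255  0.0631] 16.98 z [ 0.0016 -0.0015 -1.    ] F [-5.   3.6 26.4]
delta tool mm [-1.55  0.52 -0.  ]
blue z pct (disc top expect .078, hub top .092) [0.0653 0.0751 0.0776 0.0901 0.2736] 474
disc 488.2715759277344 -120.68717193603516 41.71940994262695
13.35 [-4.23540453  3.52493634 25.68468854]
```

View pics/s6.png

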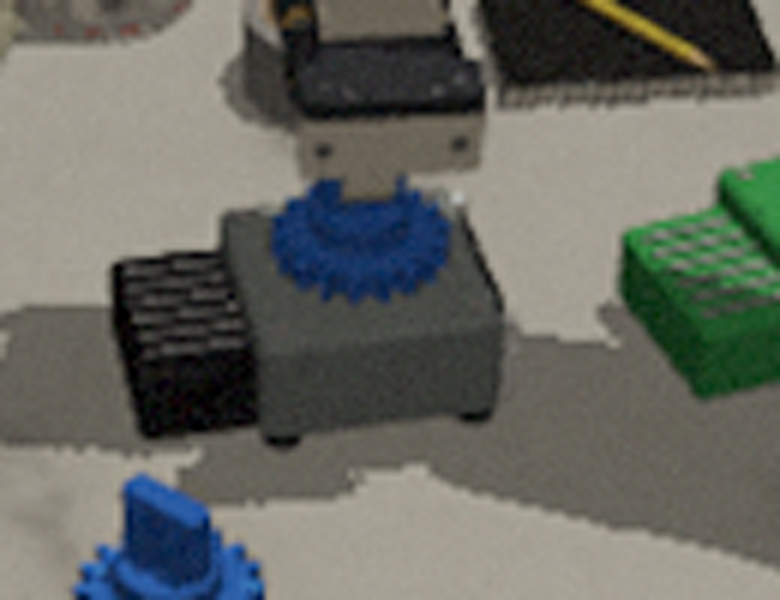

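View pics/w6.png

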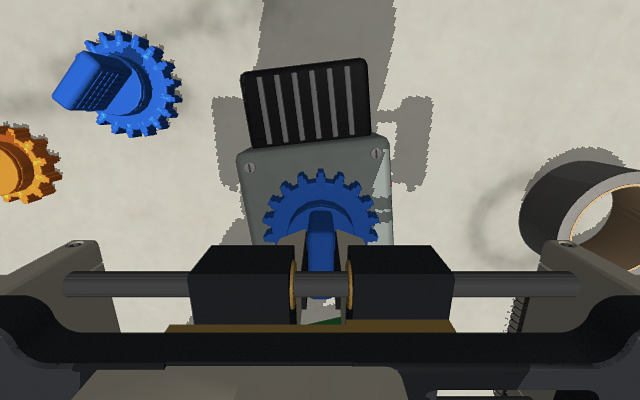

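The side view shows the gear seated at about (330,159). It covers the brass ring, its disc top measures 0.0776 m (0.078 expected when home), and the push is steady at 26 N. Handing in.

```bash
python3 -c "
from cell import workorder
print(workorder.sign_off())"
```

```text
the job is handed in; nothing more can be done
None
```

The blue gear is meshed on the grey feeder's shaft and pressed home, and the gripper is still holding the bar and pressing. I handed the job in at about 13.4 s, and no verdict was reported. I took the gear farthest from the base (0.649 m; the other two are about 0.54 m out).

**Problem on the way:** the first grip closed on nothing. The wrist depth pictures showed the real fingertips about 35 mm short of the reported TCP. I allowed for that, and the second grip held.

**Last checks:**
- **Seated height:** the gear's underside is at about 0.064 m, worked out from the gripper height. The side camera puts its disc top at 0.0776 m, against 0.078 m expected when home.
- **Stop felt:** the force rose steeply at the stop, reaching 44 N briefly, and I eased it to a steady 26 N.
- **Grip:** the opening is 0.15, which matches the 14 mm bar.
- **Angle:** the tool is turned to 17.0°, and I measured the shaft's ribs at about 17°.

**Disagreement:** a rough side-camera circle fit put the gear's centre about 3.5 mm from the measured shaft position. I put that down to the partly hidden disc, because the gear could only slide fully down if it was meshed.

In the last pictures, the orange gear and the other things in view looked undisturbed. I judged that by eye and did not measure their positions.

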